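Gauge the bases of returned jars

TASK

First clear every crate chip and stopper off the inspection mat into the yellow scrap bin. Then take the gauge probe from its blue stand, zero it by pressing its tip on the green dot of the steel block, and press the tip on the dot of each upturned jar present, in the order red, yellow, blue, white, gently, and for about two seconds at each dot including the green one. Recheck the zero on the green dot in the same way, then hang the probe back in its stand, leaving the jars upright, the scrap in the bin and the label roll, marker and bottle undisturbed.

Things in the scene. Friction and masses are not known exactly. Their poses are not given: they have to be found in the camera images.
- mat: thin dark green inspection mat with black edge, 250 x 450 mm, 1 mm thick, lying on the bench; origin at its centre, z up
- bin: open-topped yellow plastic scrap bin, 150 x 150 x 85 mm high, walls and floor 4-5 mm, fixed to the bench; origin at the centre of its underside, sides along its x and y
- stand: fixed probe stand: blue fork of two level rails along its x on a post over a dark steel foot (110 x 90 x 12 mm). Rail tops 105 mm above the bench; slot 28 mm wide between rails, which run x = -39 to +39 mm; open upwards and at -x, post at x = +39 to +51 mm. Origin under the slot's centre at bench level; the probe's place is at x = 0, y = 0
- probe: gauge probe, 0.15 kg, hanging upright in the stand by its flange. From the top: round black grip, 24 mm diameter, z = +56 to +6 mm, red spot on its end; aluminium flange, 44 mm diameter, z = +6 to 0; yellow barrel, 20 mm diameter, to z = -45; thin sprung steel plunger, tip at z = -85 mm. Origin on the axis at the flange's underside, z up to the grip
- probe_tip (a point): lowest point of the probe's plunger, a steel ball of 4 mm radius; the plunger springs in by up to 10 mm, with about 1 N at first and 4 N when fully in
- block: steel zero block, 50 x 50 x 30 mm high, fixed, with a green dot of 18 mm diameter in the middle of its top; origin at the centre of its underside
- block_dot (a point): centre of the green dot on the top of the zero block, 30 mm above the bench
- jar_red: loose brown glass jar standing mouth down, 62 mm in diameter, 72 mm high, 0.18 kg, white paper label round its side, red dot on its upturned base; origin at the centre of its underside, z up; may be absent
- dot_red (a point): centre of the red dot (18 mm in diameter) on that jar's upturned base, 13 mm off the jar's axis along its x, 72 mm above the bench; may be absent
- jar_yellow: loose brown glass jar standing mouth down, 62 mm in diameter, 72 mm high, 0.18 kg, white paper label round its side, yellow dot on its upturned base; origin at the centre of its underside, z up; may be absent
- dot_yellow (a point): centre of the yellow dot (18 mm in diameter) on that jar's upturned base, 13 mm off the jar's axis along its x, 72 mm above the bench; may be absent
- jar_blue: loose brown glass jar standing mouth down, 62 mm in diameter, 72 mm high, 0.18 kg, white paper label round its side, blue dot on its upturned base; origin at the centre of its underside, z up; may be absent
- dot_blue (a point): centre of the blue dot (18 mm in diameter) on that jar's upturned base, 13 mm off the jar's axis along its x, 72 mm above the bench; may be absent
- jar_white: loose brown glass jar standing mouth down, 62 mm in diameter, 72 mm high, 0.18 kg, white paper label round its side, white dot on its upturned base; origin at the centre of its underside, z up; may be absent
- dot_white (a point): centre of the white dot (18 mm in diameter) on that jar's upturned base, 13 mm off the jar's axis along its x, 72 mm above the bench; may be absent
- debris0: debris: loose chip of red-brown crate plastic, 42 mm (x) by 22 mm (y), 20 mm high with a 28 mm high end at +x; origin at the centre of its underside; may be absent
- debris1: debris: loose chip of red-brown crate plastic, 42 mm (x) by 22 mm (y), 20 mm high with a 28 mm high end at +x; origin at the centre of its underside; may be absent
- debris2: debris: loose white plastic stopper, upright cylinder 32 mm in diameter, 26 mm high; origin at the centre of its underside; may be absent
- debris3: debris: loose white plastic stopper, upright cylinder 32 mm in diameter, 26 mm high; origin at the centre of its underside; may be absent
- roll: bystander: roll of paper labels, standing as a ring 76 mm in diameter, 45 mm high; origin at the centre of its underside
- marker: bystander: blue and white marker pen, 130 mm long along its x, 16 mm thick, lying just beyond the mat; origin at the middle of its underside
- bottle: bystander: capped brown bottle, 66 mm in diameter, 190 mm high, standing behind the mat; origin at the centre of its underside
Not all that is in view belongs to the job. Leave any pink or turquoise look-alike of the debris3 alone. Leave any purple look-alike of the jar_yellow alone.

How it is judged (in metres and radians):
On the way, in this order (a step that is already met when the one before it is completed fails the run):
1. all debris lies in the bin (x of debris0 in the frame of bin between -0.072 and 0.072 m and y of debris0 in the frame of bin between -0.072 and 0.072 m and height (world z) of each of debris0, debris1, debris2, debris3 below 0.08 m and linear speed of each of debris0, debris1, debris2, debris3 below 0.05 m/s and x of debris1 in the frame of bin between -0.072 and 0.072 m and y of debris1 in the frame of bin between -0.072 and 0.072 m and x of debris2 in the frame of bin between -0.072 and 0.072 m and y of debris2 in the frame of bin between -0.072 and 0.072 m and x of debris3 in the frame of bin between -0.072 and 0.072 m and y of debris3 in the frame of bin between -0.072 and 0.072 m and contact force between the fingers and debris0 below 0.1 N and contact force between the fingers and debris1 below 0.1 N and contact force between the fingers and debris2 below 0.1 N and contact force between the fingers and debris3 below 0.1 N), for 0.2 s.
2. the probe tip is pressed on the green dot of the zero block for 1 s (distance between probe_tip and block_dot below 0.009 m and contact force between probe and block above 0.5 N), for 1 s.
3. the probe tip is pressed on the red dot for 1 s (distance between probe_tip and dot_red below 0.009 m and contact force between probe and jar_red above 0.5 N), for 1 s.
4. the probe tip is pressed on the yellow dot for 1 s (distance between probe_tip and dot_yellow below 0.009 m and contact force between probe and jar_yellow above 0.5 N), for 1 s.
5. the probe tip is pressed on the blue dot for 1 s (distance between probe_tip and dot_blue below 0.009 m and contact force between probe and jar_blue above 0.5 N), for 1 s.
6. the probe tip is pressed on the white dot for 1 s (distance between probe_tip and dot_white below 0.009 m and contact force between probe and jar_white above 0.5 N), for 1 s.
7. the probe tip is pressed on the green dot again for 1 s (all of step 2), for 1 s.
At the end, for the whole second after the job is handed in: All debris present lies at rest in the bin (origins within 72 mm of its centre along its sides, below 80 mm); the probe hangs at rest upright in the fork, its flange on both rails (within 10 mm of the slot's middle line, tilt under 0.12 rad); all jars stand upright (tilt under 0.1 rad) (x of debris0 in the frame of bin between -0.072 and 0.072 m and y of debris0 in the frame of bin between -0.072 and 0.072 m and height (world z) of each of debris0, debris1, debris2, debris3 below 0.08 m and linear speed of each of debris0, debris1, debris2, debris3 below 0.05 m/s and x of debris1 in the frame of bin between -0.072 and 0.072 m and y of debris1 in the frame of bin between -0.072 and 0.072 m and x of debris2 in the frame of bin between -0.072 and 0.072 m and y of debris2 in the frame of bin between -0.072 and 0.072 m and x of debris3 in the frame of bin between -0.072 and 0.072 m and y of debris3 in the frame of bin between -0.072 and 0.072 m and x of probe in the frame of stand between -0.032 and 0.034 m and y of probe in the frame of stand between -0.01 and 0.01 m and z of probe in the frame of stand between 0.099 and 0.111 m and angle between probe's own z axis and vertical below 0.12 rad and linear speed of probe below 0.03 m/s and angle between each of jar_red, jar_yellow, jar_blue, jar_white's own z axis and vertical below 0.1 rad); the robot touches nothing.
It fails at once if a jar or the zero block is pressed by the probe with more than 20 N (contact force between probe and jar_red above 20 N or contact force between probe and jar_yellow above 20 N or contact force between probe and jar_blue above 20 N or contact force between probe and jar_white above 20 N or contact force between probe and block above 20 N).
It fails at once if a jar is tipped over (angle between any of jar_red, jar_yellow, jar_blue, jar_white's own z axis and vertical above 0.6 rad).
It fails at once if the label roll, the marker or the bottle is moved by more than 4 cm (distance of any of roll, marker, bottle from where it was at the start of the episode above 0.04 m).
Of jar_red, jar_yellow, jar_blue, jar_white only 2 to 3 are there at a start; the rules pass over those that are not, and their reading is None.
Of debris0, debris1, debris2, debris3 only 3 to 4 are there at a start; the rules pass over those that are not, and their reading is None.
At some moment in a run one of jar_red, jar_yellow, jar_blue, jar_white, debris0, debris1, debris2, debris3 may be knocked a few centimetres aside while the robot is not near it.
It also fails if it takes over 208 s, if anything falls off the work surface, if the arm or the gripper's body presses on something with over 40 N, if the wrist force passes 120 N, or if a joint passes its speed limit or range.

ROBOT

A 7-joint arm with a two-finger parallel gripper is mounted at the origin on the work surface. World frame = base frame: x ahead of the robot, y to its left, z up, the work surface at z = 0. Lengths are in m, angles in degrees, forces in N, time in s.
With the tool pointing down it reaches from about 0.35 to 0.9 m from the base axis. Payload 7.2 kg.
Tool frame: the origin (TCP) lies midway between the tips of the shut fingers; the grasp point (between the pads) lies 19 mm behind it; z points along the fingers, y is the line along which they close (so a half turn about z gives the same grasp; the last joint's range is limited). The gripper opens to 85 mm and grips with 20 to 120 N. Pads are 22 mm wide; open, the fingers measure 114 mm over their backs; the gripper's body (76 mm by 85 mm) begins 54 mm behind the grasp point. The pads swing forward as they close: fully open they stand 13 mm farther back than shut.
Start: joints at [62.498, 23.554, -0.728, 91.456, 0.321, 64.991, -4.71], TCP at [0.25, -0.573, 0.231] pointing down, gripper open.
Joint ranges: [-169.25, 169.25], [-16.82, 113.86], [-84.01, 82.57], [7.8, 145.47], [-59.2, 239.2], [7.22, 106.19], [-163.78, 163.78]. Speed limits (degrees/s): [136.94, 136.94, 172.46, 172.46, 180, 180, 180].

INTERFACE

Orientations are given as [roll, pitch, yaw] about the fixed x, y, z axes, in that order (R = Rz(yaw) Ry(pitch) Rx(roll)).
In Python, from rig import robot gives the robot as it stands. The module is installed in compiled form; this text tells all that it offers.
- The arm moves only by the shell command python3 -m creep 'ROWS' [FORCE]. ROWS is JSON, one flat list of numbers, 7 for each row, row after row: the opening, from -1 (shut) to 1 (fully open), then the shift along the world's x, y, z in mm, then the turn, a rotation vector about the world's x, y, z in rad. In form: [gripper, dx, dy, dz, wx, wy, wz, gripper, dx, dy, dz, wx, wy, wz, ...]. A call has 1 to 10 rows; each row shifts and turns the commanded pose from where the row before left it; what a row does not reach is not made up. A row lasts 1/8 s, in which the tool goes at most 62.5 mm and 10.7 degrees, less where a joint would pass 70% of its speed; a pose out of reach is approached as far as the arm can. A call with a gripper value outside its range is refused whole. The fingers move at their own pace and stop on an object; FORCE is the grip in N (left out, the last holds). Time passes only in rows, so rows that do not move let the fingers close. It gives the time, the measured TCP pose, the force, the opening and the grip force at its end, in the units of the state.
- robot.observe(): the state, without advancing time (a new reading comes with each control period).
- robot.camera(name): name is "scene" or "side" or "wrist"; returns a dict with "color" (480x640x3 uint8, red, green, blue), "K" (3x3 intrinsics, pixels), "position" and "orientation" of the camera in the world. Camera axes: x right, y down, z forward; pixel columns grow to the right and rows downward; lengths in m; the calibration is good to about 2 mm. A picture is of the moment at which its call begins. There is no depth.
- robot.finish_job(): hands the job in; it is judged then, once.
The state is a dict: "time": time; "joint_pos": joint angles; "qvel": joint speeds; "joint_efforts": joint torques, N m; "position": TCP position; "tcp_rot": TCP orientation; "wrist_force": force on the tool from outside, world axes, zero at the start; "ft_torque": the same for the moment, N m; "width": finger opening in m; "grasp_force": force on a finger pad.
Only numpy, scipy, OpenCV 4.12 (cv2) and the standard library are available. Lean on these libraries where they do the work, as an engineer would, in place of code of your own. Each camera call takes 0.05 s, during which the arm holds its last target. There are 200 camera calls.

## Working session

There is one attempt and no reset: what is moved stays moved. The work goes in short steps, Python scripts to look and compute and a shell command to move; the robot and the scene stay as the last step left them, time stands still between calls to the robot, and variables do not carry over. Pictures are saved under pics/ and viewed, at most 14 in all, crops included, and the job is handed in when it is done.

```bash
mkdir -p pics; cat > h.py <<'E'
import numpy as np, cv2
from rig import robot
from scipy.spatial.transform import Rotation as R
def Rm(o):
    o=np.array(o,float)
    if o.shape==(3,3): return o
    if o.shape==(4,): return R.from_quat(o).as_matrix()
    return R.from_euler('xyz',o,degrees=True).as_matrix()
def pic(n,f):
    c=robot.camera(n); cv2.imwrite('pics/'+f+'.png',c['color'][:,:,::-1]); np.save('pics/'+f+'.npy',c,allow_pickle=True); return c
def ld(f): return np.load('pics/'+f+'.npy',allow_pickle=True).item()
def p2w(c,u,v,z):
    d=Rm(c['orientation'])@np.linalg.inv(c['K'])@[u,v,1]; p=np.array(c['position']); return p+d*(z-p[2])/d[2]
def w2p(c,X):
    q=np.array(c['K'])@(Rm(c['orientation']).T@(np.array(X)-c['position'])); return q[:2]/q[2]
E
python3 - <<'E'
from h import *
for n in('scene','side','wrist'):
    c=pic(n,n+'0'); print(n,c['position'],c['orientation'],c['K'])
print(robot.observe())
E
```

```text
scene [1.17156638 0.10408502 0.74397732] [-137.3431104     0.25315322   98.38730714] [[455.04344672   0.         323.66613144]
 [  0.         455.04344672 235.37246275]
 [  0.           0.           1.        ]]
side [ 0.44426842 -0.69882567  0.62773355] [-125.95459014    1.13325541  -11.7894709 ] [[454.92564129   0.         315.23525513]
 [  0.         454.92564129 239.42114707]
 [  0.           0.           1.        ]]
wrist [ 0.32523227 -0.54013474  0.37328785] [ 1.61334693e+02  1.00577168e-01 -6.63963158e+01] [[360.04334764   0.         318.0706394 ]
 [  0.         360.04334764 245.32521053]
 [  0.           0.           1.        ]]
{'time': 0.15, 'joint_pos': array([62.49966712, 23.59187957, -0.72820082, 91.49073307,  0.31895876,
       64.98946449, -4.70841424]), 'qvel': array([-0.03442498, -0.13256505, -0.02102772, -0.18478025, -0.06723899,
        0.03497022,  0.03526637]), 'joint_efforts': array([ 1.65245521e-03, -6.01036620e+01,  6.82928916e-01, -2.99647897e+01,
        1.39808189e-02,  7.87038967e-03, -6.69872043e-05]), 'position': array([ 0.24998214, -0.57243904,  0.23063669]), 'tcp_rot': array([-1.79929994e+02,  3.20861867e-03,  2.35944706e+01]), 'wrist_force': array([0.14743673, 0.07904465, 0.25633391]), 'ft_torque': array([ 0.01964978, -0.01856267, -0.00187465]), 'grasp_force': 0.0, 'width': 0.08535767001867961}
```

View pics/scene0.png

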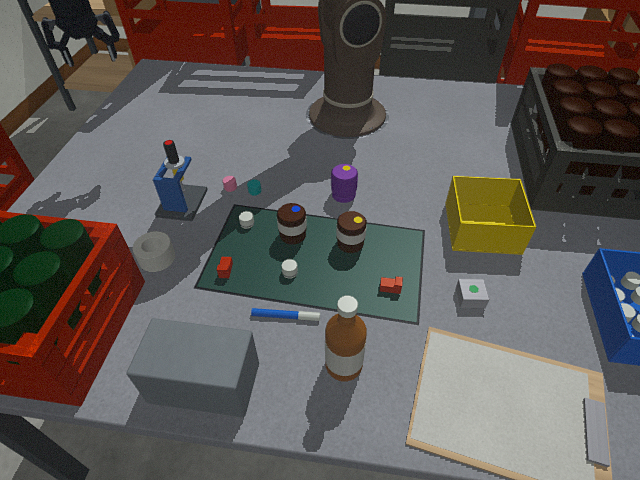

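View pics/side0.png

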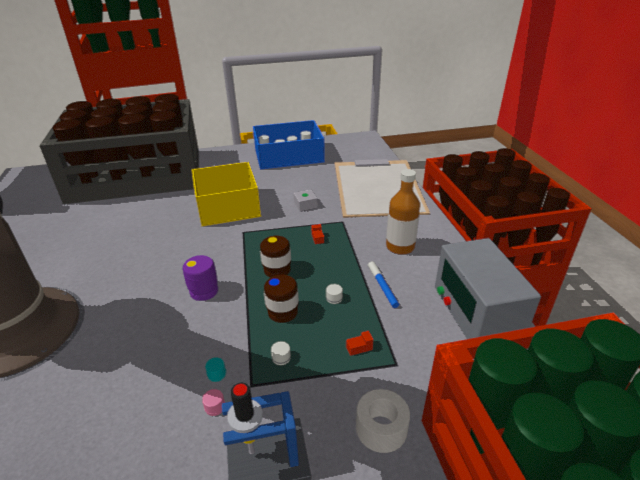

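The scene picture shows the blue jar (291,210), the yellow jar (351,218), chips at (224,267) and (391,285), and stoppers at (246,220) and (289,268). The bin is at (490,215), the block dot at (473,289), the probe grip at (169,148), and the pink, teal and purple decoys are off the mat. Red and white jars are absent. Next I measure.

```bash
cat >> h.py <<'E'
def blobs(c,lo,hi,amin=15,roi=None):
    h=cv2.cvtColor(c['color'],cv2.COLOR_RGB2HSV); m=cv2.inRange(h,np.array(lo),np.array(hi))
    if roi: k=np.zeros_like(m); x0,y0,x1,y1=roi; k[y0:y1,x0:x1]=1; m=m*k
    n,l,s,ce=cv2.connectedComponentsWithStats(m); return [(ce[i].round(1),s[i].tolist()) for i in range(1,n) if s[i][4]>=amin]
E
python3 - <<'E'
from h import *
S=ld('scene0');D=ld('side0')
def show(n,c,lo,hi,z,roi,a=15):
    for ce,s in blobs(c,lo,hi,a,roi): print(n,ce,s,p2w(c,*ce,z).round(4))
rs=(180,140,440,330); rd=(170,180,420,400)
for nm,c,r in(('S',S,rs),('D',D,rd)):
    show(nm+'blue',c,(105,150,60),(130,255,255),.072,r)
    show(nm+'yel',c,(22,150,80),(32,255,255),.072,r,10)
    show(nm+'chip',c,(0,170,90),(10,255,255),.012,r)
    show(nm+'white',c,(0,0,150),(179,60,255),.014,r)
show('Sgreen',S,(50,100,80),(85,255,255),.03,(440,270,500,310),8)
show('Dgreen',D,(50,100,60),(85,255,255),.03,(285,180,325,215),5)
show('Sred',S,(0,170,90),(10,255,255),.161,(150,130,190,160),8)
show('Dred',D,(0,170,90),(10,255,255),.161,(220,375,260,400),8)
for nm,c,r in(('S',S,(430,160,560,270)),('D',D,(180,150,270,240))): show(nm+'bin',c,(22,150,60),(32,255,255),.04,r,300)
# bin rim corners, foot
for n,c,P,z in(('Srim',S,[(453,178),(525,179),(534,227),(452,222)],.085),('Drim',D,[(192,172),(252,165),(260,190),(198,200)],.085),('Smat',S,[(234,206),(424,230),(418,322),(197,287)],.001)):
    for p in P: print(n,p,p2w(c,*p,z).round(3))
for f,r,k in(('scene0',(140,130,440,330),2.6),):
    c=ld(f)['color'][r[1]:r[3],r[0]:r[2],::-1]; cv2.imwrite('pics/crop1.png',cv2.resize(c,None,fx=k,fy=k,interpolation=2))
E
```

```text
Sblue [184.9 164.9] [180, 157, 11, 22, 88] [ 0.3831 -0.3444  0.072 ]
Sblue [182.5 204.9] [180, 195, 8, 17, 70] [ 0.5145 -0.3018  0.072 ]
Sblue [295.4 208.5] [292, 206, 8, 6, 42] [ 0.4912 -0.0599  0.072 ]
Sblue [274.5 313.2] [251, 308, 48, 11, 352] [ 0.7533 -0.0468  0.072 ]
Syel [346.  167.5] [343, 166, 7, 4, 24] [0.3396 0.031  0.072 ]
Syel [357.7 219.4] [354, 216, 9, 7, 46] [0.5049 0.0741 0.072 ]
Schip [224.3 266.8] [217, 257, 15, 21, 237] [ 0.6209 -0.1872  0.012 ]
Schip [390.  285.4] [380, 277, 22, 16, 174] [0.6197 0.1525 0.012 ]
Swhite [181.2 159.7] [180, 156, 4, 9, 27] [ 0.296  -0.4001  0.014 ]
Swhite [245.5 216. ] [239, 212, 14, 9, 101] [ 0.4726 -0.1818  0.014 ]
Swhite [289.  264.9] [282, 260, 15, 11, 138] [ 0.5986 -0.0558  0.014 ]
Swhite [347.3 303.5] [338, 296, 20, 16, 266] [0.6758 0.0735 0.014 ]
Swhite [308.6 313.8] [298, 311, 22, 7, 112] [0.7093 0.004  0.014 ]
Dblue [386.9 290.7] [376, 274, 23, 34, 256] [ 0.6832 -0.1294  0.072 ]
Dblue [273.7 281.8] [269, 279, 11, 7, 59] [ 0.488  -0.0593  0.072 ]
Dblue [274.1 396.6] [251, 392, 39, 8, 192] [ 0.4563 -0.3031  0.072 ]
Dyel [226.2 
[... 1071 characters left out ...]
167.8 141.9] [164, 140, 8, 5, 25] [ 0.4173 -0.3491  0.161 ]
Dred [239.6 389.4] [233, 384, 14, 12, 138] [ 0.415  -0.3474  0.161 ]
Sbin [488.9 215.1] [446, 176, 90, 79, 5947] [0.4193 0.3556 0.04  ]
Dbin [225.6 193.1] [191, 162, 70, 64, 3494] [0.4149 0.3496 0.04  ]
Srim (453, 178) [0.359 0.272 0.085]
Srim (525, 179) [0.34  0.43  0.085]
Srim (534, 227) [0.489 0.425 0.085]
Srim (452, 222) [0.498 0.264 0.085]
Drim (192, 172) [0.337 0.4   0.085]
Drim (252, 165) [0.493 0.402 0.085]
Drim (260, 190) [0.499 0.265 0.085]
Drim (198, 200) [0.353 0.252 0.085]
Smat (234, 206) [ 0.431 -0.223  0.001]
Smat (424, 230) [0.447 0.221 0.001]
Smat (418, 322) [0.689 0.21  0.001]
Smat (197, 287) [ 0.671 -0.231  0.001]
```

View pics/crop1.png

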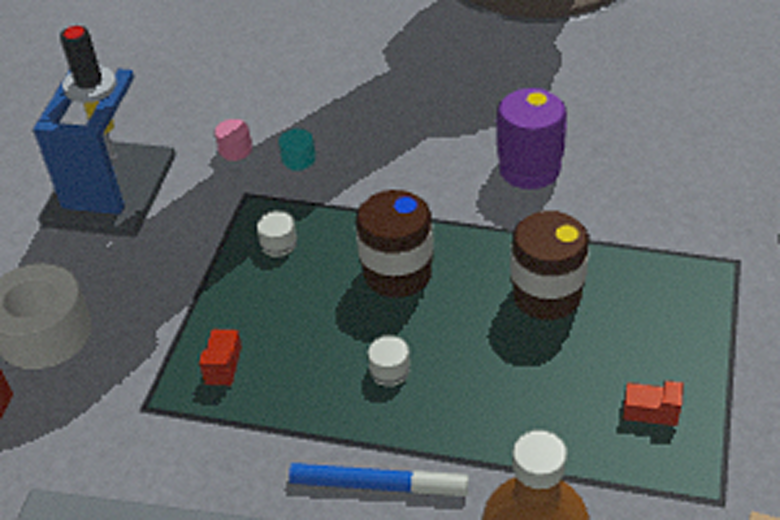

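```bash
cat >> h.py <<'E'
def tri(*obs):
    A=np.zeros((3,3));b=np.zeros(3)
    for c,u,v in obs:
        d=Rm(c['orientation'])@np.linalg.inv(c['K'])@[u,v,1]; d/=np.linalg.norm(d); P=np.eye(3)-np.outer(d,d); A+=P; b+=P@np.array(c['position'])
    return np.linalg.solve(A,b)
E
python3 - <<'E'
from h import *
S=ld('scene0');D=ld('side0')
for n,a,b in(('st1',(245.5,216),(280,348.1)),('st2',(289,264.9),(332.9,290.2)),('chipL',(224.3,266.8),(359.7,343.2)),('chipR',(390,285.4),(317.3,233.7)),('blue',(295.4,208.5),(273.7,281.8)),('yel',(357.7,219.4),(271.9,239.4)),('green',(473.4,288.4),(304.5,194.6)),('red',(167.8,141.9),(239.6,389.4))):
    print(n,tri((S,*a),(D,*b)).round(4))
# stopper top/bottom from bbox columns & full-blob with looser threshold
for nm,c,r1,r2 in(('S',S,(232,205,262,235),(275,252,305,285)),('D',D,(262,330,298,370),(318,275,350,310))):
    for r in(r1,r2): print(nm,[(x[0],x[1],p2w(c,*x[0],.014).round(4)) for x in blobs(c,(0,0,95),(179,70,255),30,r)])
def ang(c,p,q,z):
    d=p2w(c,*q,z)-p2w(c,*p,z); return np.degrees(np.arctan2(d[1],d[0])).round(1)
print('chipR',ang(S,(381.2,291.5),(401.5,293),.001),'chipL',ang(S,(229.2,278.1),(232.3,267.3),.001))
rail=lambda p:(140+p[0]/2.6,130+p[1]/2.6)
print('rails',ang(S,rail((105,125)),rail((131,72)),.105),ang(S,rail((38,126)),rail((68,88)),.105))
o=[]
for (r,k) in(((325,215,410,370),7),):pass
a=cv2.resize(D['color'][325:385,330:390,::-1],(390,390),interpolation=2);b=cv2.resize(D['color'][210:270,290:350,::-1],(390,390),interpolation=2)
cv2.imwrite('pics/crop2.png',np.hstack([a,b]))
E
```

```text
st1 [ 0.4806 -0.1774  0.0239]
st2 [ 0.6031 -0.0536  0.0214]
chipL [ 0.6193 -0.1867  0.0116]
chipR [0.6166 0.1539 0.0114]
blue [ 0.4888 -0.0597  0.0711]
yel [0.5027 0.0746 0.071 ]
green [0.6153 0.3114 0.0286]
red [ 0.4159 -0.3487  0.1612]
S [(array([246. , 218.7]), [239, 211, 15, 18, 195], array([ 0.4808, -0.1784,  0.014 ]))]
S [(array([289.3, 266.9]), [281, 259, 17, 17, 234], array([ 0.6036, -0.0542,  0.014 ]))]
D [(array([280.2, 351.9]), [271, 341, 19, 24, 374], array([ 0.4795, -0.176 ,  0.014 ]))]
D [(array([333.5, 293. ]), [325, 283, 18, 21, 293], array([ 0.6036, -0.0526,  0.014 ]))]
chipR 93.0 chipL -176.7
rails -177.7 173.7
```

View pics/crop2.png

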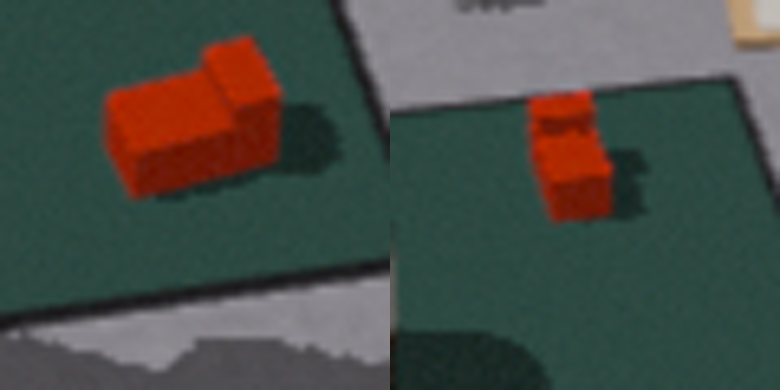

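```bash
python3 -m creep '[1,35,52,0,0,0,0,1,35,52,0,0,0,0,1,35,52,0,0,0,0,1,35,52,0,0,0,0,1,35,52,0,0,0,0,1,35,52,0,0,0,0,1,35,52,0,0,0,0,1,35,52,0,0,0,0,1,35,52,0,0,0,0,1,35,52,0,0,0,0]' 40
python3 -m creep '[1,0,0,0,0,0,0,1,0,0,0,0,0,0]'
python3 - <<'E'
from h import *
D=ld('side0')
a=p2w(D,350.8,355.3,.001);b=p2w(D,373.1,349.9,.001);d=b-a;print(a,b,np.degrees(np.arctan2(d[1],d[0])))
c=pic('wrist','w1')
E
```

```text
time: 1.4
position: [0.5999, -0.0527, 0.2312]
tcp_rot: [180.0, 0.0, 23.6]
wrist_force: [0.9, -0.3, 0.2]
width: 0.0854
grasp_force: 0.0
time: 1.65
position: [0.5987, -0.0545, 0.2307]
tcp_rot: [-180.0, 0.1, 23.6]
wrist_force: [-0.3, -1.5, 0.3]
width: 0.0854
grasp_force: 0.0
[ 0.59882667 -0.19944294  0.001     ] [ 0.64005848 -0.19653099  0.001     ] 4.039746769487732
```

View pics/w1.png

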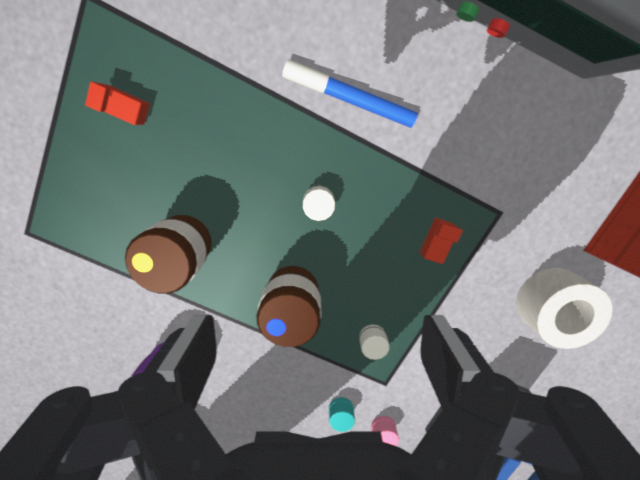

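```bash
python3 - <<'E'
from h import *
c=ld('w1')
for n,p,z in(('st2',(319,204),.027),('st1',(373.5,340),.0265),('cR ends',(95,95),.025),('cR',(142,112),.02),('cLhi',(448,232),.028),('cLlo',(433,252),.02),('blue',(276.5,327.5),.072),('yel',(142.5,262.5),.072)): print(n,p2w(c,*p,z).round(4))
E
python3 -m creep '[1,2,0,-56,0,0,0,1,2,1,-56,0,0,0,1,1,0,-56,0,0,0,1,0,0,-40,0,0,0,1,0,0,-18,0,0,0,1,0,0,0,0,0,0]'
python3 -m creep '[-1,0,0,0,0,0,0,-1,0,0,0,0,0,0,-1,0,0,0,0,0,0,-1,0,0,0,0,0,0,-1,0,0,0,0,0,0,-1,0,0,0,0,0,0]' 40
```

```text
st2 [ 0.6059 -0.0527  0.027 ]
st1 [ 0.4888 -0.1705  0.0265]
cR ends [0.6159 0.1706 0.025 ]
cR [0.618  0.1306 0.02  ]
cLhi [ 0.6317 -0.1823  0.028 ]
cLlo [ 0.6056 -0.1827  0.02  ]
blue [ 0.4883 -0.0597  0.072 ]
yel [0.5022 0.0751 0.072 ]
time: 2.45
position: [0.6035, -0.0544, 0.0049]
tcp_rot: [-180.0, 0.1, 23.5]
wrist_force: [-1.3, -0.3, 0.3]
width: 0.0856
grasp_force: 0.0
time: 3.2
position: [0.6048, -0.0533, 0.0066]
tcp_rot: [179.9, -0.1, 23.6]
wrist_force: [-1.4, -0.1, 6.9]
width: 0.0306
grasp_force: 39.2
```

```bash
python3 -m creep '[-1,0,0,50,0,0,0,-1,0,0,60,0,0,0,-1,0,0,60,0,0,0,-1,-26,55,0,0,0,0,-1,-26,55,0,0,0,0,-1,-26,55,0,0,0,0,-1,-26,55,0,0,0,0,-1,-26,55,0,0,0,0,-1,-26,55,0,0,0,0,-1,-26,55,0,0,0,0]'
python3 -m creep '[-1,-2,6,0,0,0,0,-1,0,0,0,0,0,0,-1,0,0,-55,0,0,0,-1,0,0,-45,0,0,0,-1,0,0,-10,0,0,0,-1,0,0,0,0,0,0,0.1,0,0,0,0,0,0,0.1,0,0,0,0,0,0,0.1,0,0,0,0,0,0]'
```

```text
time: 4.45
position: [0.4212, 0.3334, 0.176]
tcp_rot: [180.0, -0.1, 23.6]
wrist_force: [1.0, 0.8, -1.0]
width: 0.0308
grasp_force: 39.8
time: 5.58
position: [0.4206, 0.338, 0.0663]
tcp_rot: [-180.0, -0.1, 23.6]
wrist_force: [0.2, -0.7, -0.1]
width: 0.0466
grasp_force: 0.0
```

```bash
python3 -m creep '[0.1,0,0,60,0,0,0,0.1,0,0,60,0,0,0,1,28,-27,0,0,0,0.173,1,28,-27,0,0,0,0.173,1,28,-27,0,0,0,0.173,1,28,-27,0,0,0,0.173,1,28,-27,0,0,0,0.173,1,28,-27,0,0,0,0.173,1,28,-24,0,0,0,0.173,1,0,0,0,0,0,0]'
python3 -m creep '[1,0,0,0,0,0,0]'
python3 - <<'E'
from h import *
pic('wrist','w2'); print(robot.observe()['joint_pos'])
E
```

```text
time: 6.82
position: [0.6182, 0.1481, 0.1848]
tcp_rot: [180.0, 0.1, 92.8]
wrist_force: [0.3, -0.4, -0.2]
width: 0.0853
grasp_force: 0.0
time: 6.95
position: [0.6156, 0.1523, 0.1854]
tcp_rot: [-180.0, -0.0, 92.9]
wrist_force: [-0.6, 0.5, -0.0]
width: 0.0853
grasp_force: 0.0
[  5.89655562  31.02670215 -35.07360471  91.31395564  19.23575947
  63.80457158 -30.91232165]
```

View pics/w2.png

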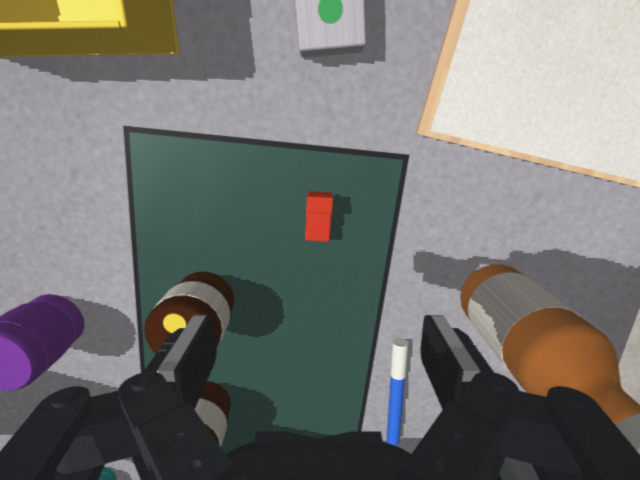

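The wrist picture shows the right chip at (319,216), aligned with the fingers, with the bottle and marker clear of it.

```bash
python3 - <<'E'
from h import *
print(p2w(ld('w2'),319.5,203,.028),p2w(ld('w2'),318,241,.02))
E
python3 -m creep '[1,0,0,-55,0,0,0,1,0,0,-55,0,0,0,1,0,0,-45,0,0,0,1,0,0,-25,0,0,0,1,0,0,0,0,0,0,-1,0,0,0,0,0,0,-1,0,0,0,0,0,0,-1,0,0,0,0,0,0,-1,0,0,0,0,0,0,-1,0,0,0,0,0,0]' 40
python3 -m creep '[-1,0,0,0,0,0,0]'
```

```text
[0.61541595 0.17081574 0.028     ] [0.61598556 0.13442857 0.02      ]
time: 8.25
position: [0.6168, 0.1518, 0.0064]
tcp_rot: [179.9, -0.0, 93.0]
wrist_force: [0.3, -1.0, 6.3]
width: 0.0207
grasp_force: 40.1
time: 8.38
position: [0.6168, 0.1518, 0.0064]
tcp_rot: [179.9, -0.0, 93.0]
wrist_force: [-1.1, -0.3, 7.1]
width: 0.0208
grasp_force: 40.1
```

```bash
python3 -m creep '[-1,0,0,55,0,0,0,-1,0,0,60,0,0,0,-1,0,0,50,0,0,0,-1,-39,43,0,0,0,0,-1,-39,43,0,0,0,0,-1,-39,43,0,0,0,0,-1,-39,43,0,0,0,0,-1,-39,41,0,0,0,0,-1,0,0,0,0,0,0,-1,0,0,0,0,0,0]'
python3 -m creep '[-1,0,0,-55,0,0,0,-1,0,0,-45,0,0,0,-1,0,0,0,0,0,0,0.1,0,0,0,0,0,0,0.1,0,0,0,0,0,0,0.1,0,0,0,0,0,0,0.1,0,0,60,0,0,0,0.1,0,0,60,0,0,0,0.1,0,0,20,0,0,0]'
```

```text
time: 9.62
position: [0.4215, 0.3643, 0.1703]
tcp_rot: [180.0, 0.0, 93.0]
wrist_force: [1.2, -1.3, 0.0]
width: 0.0207
grasp_force: 39.4
time: 10.75
position: [0.4221, 0.3664, 0.2151]
tcp_rot: [179.7, -0.2, 93.0]
wrist_force: [-1.0, 0.2, -0.6]
width: 0.0468
grasp_force: 0.0
```

```bash
python3 -m creep '[1,17,-46,0,0,0,-0.157,1,17,-46,0,0,0,-0.157,1,17,-46,0,0,0,-0.157,1,17,-46,0,0,0,-0.157,1,17,-46,0,0,0,-0.157,1,17,-46,0,0,0,-0.157,1,17,-46,0,0,0,-0.157,1,17,-46,0,0,0,-0.157,1,17,-46,0,0,0,-0.157,1,17,-46,0,0,0,-0.157]'
python3 -m creep '[1,14,-46,0,0,0,0,1,14,-46,0,0,0,0,1,0,0,0,0,0,0,1,0,0,0,0,0,0]'
python3 - <<'E'
from h import *
pic('wrist','w3'); print(robot.observe()['joint_pos'])
E
```

```text
time: 12.0
position: [0.5918, -0.0967, 0.2114]
tcp_rot: [180.0, -0.1, 2.8]
wrist_force: [0.6, -0.2, -0.2]
width: 0.0857
grasp_force: 0.0
time: 12.5
position: [0.6191, -0.1866, 0.2107]
tcp_rot: [-180.0, -0.0, 3.0]
wrist_force: [-0.0, 1.1, -0.5]
width: 0.0854
grasp_force: 0.0
[ 20.39126322  27.16286387 -11.36607681  89.05569887   5.67154386
  64.3297373  -79.10574234]
```

View pics/w3.png

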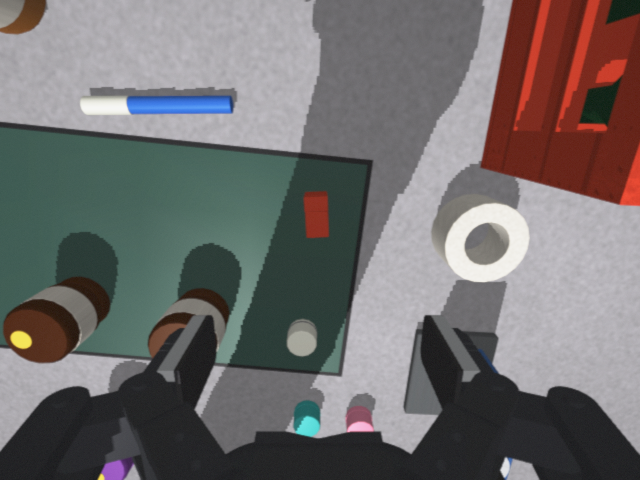

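```bash
python3 - <<'E'
from h import *
c=ld('w3')
print(robot.observe()['position'],p2w(c,315,192,.028),p2w(c,318,238,.02),p2w(c,306,238,.02),p2w(c,329,237,.02),'roll',p2w(c,486,240,.045),'st1',p2w(c,301.5,341,.027))
E
python3 -m creep '[0.1,0,0,-50,0,0,0.03,0.1,0,0,-50,0,0,0.02,0.1,0,0,0,0,0,0]'
```

```text
[ 0.61917306 -0.18585483  0.2107373 ] [ 0.64228655 -0.18288848  0.028     ] [ 0.59616997 -0.18805884  0.02      ] [ 0.59554824 -0.1764257   0.02      ] [ 0.59775444 -0.1986581   0.02      ] roll [ 0.6102097  -0.33863387  0.045     ] st1 [ 0.48412015 -0.17664802  0.027     ]
time: 12.92
position: [0.6165, -0.185, 0.1071]
tcp_rot: [-179.8, 0.4, 6.0]
wrist_force: [-0.4, -0.2, -0.1]
width: 0.0469
grasp_force: 0.0
```

```bash
python3 -m creep '[0.1,0,1,-55,0,0,0,0.1,0,0,-35,0,0,0,0.1,0,0,-16,0,0,0,0.1,0,0,0,0,0,0,-1,0,0,0,0,0,0,-1,0,0,0,0,0,0,-1,0,0,0,0,0,0,-1,0,0,0,0,0,0,-1,0,0,0,0,0,0]' 40
python3 -m creep '[-1,0,0,55,0,0,0,-1,0,0,60,0,0,0,-1,0,0,60,0,0,0,-1,-16,46,0,0,0,0,-1,-16,46,0,0,0,0,-1,-16,46,0,0,0,0,-1,-16,46,0,0,0,0,-1,-16,46,0,0,0,0,-1,-16,46,0,0,0,0,-1,-16,46,0,0,0,0]'
python3 -m creep '[-1,-16,46,0,0,0,0,-1,-16,46,0,0,0,0,-1,-16,46,0,0,0,0,-1,-16,46,0,0,0,0,-1,-16,38,0,0,0,0,-1,0,0,0,0,0,0,-1,0,0,0,0,0,0]'
```

```text
time: 14.05
position: [0.6208, -0.1866, 0.0066]
tcp_rot: [179.9, -0.2, 5.9]
wrist_force: [0.1, 1.2, 7.6]
width: 0.0214
grasp_force: 40.4
time: 15.3
position: [0.5068, 0.1371, 0.1804]
tcp_rot: [180.0, -0.1, 5.9]
wrist_force: [0.1, -0.5, -0.6]
width: 0.0207
grasp_force: 39.5
time: 16.18
position: [0.4275, 0.3572, 0.1798]
tcp_rot: [180.0, -0.0, 5.9]
wrist_force: [0.8, -1.7, 1.0]
width: 0.021
grasp_force: 39.5
```

```bash
python3 -m creep '[-1,0,-41,0,0,0,0,-1,0,0,-55,0,0,0,-1,0,0,-45,0,0,0,-1,0,0,0,0,0,0,-0.1,0,0,0,0,0,0,-0.1,0,0,0,0,0,0,-0.1,0,0,0,0,0,0,-0.1,0,0,60,0,0,0,0.3,0,0,60,0,0,0]'
python3 -m creep '[0.3,5,-49,0,0,0,0,0.3,5,-49,0,0,0,0,0.3,5,-49,0,0,0,0,0.3,5,-49,0,0,0,0,0.3,5,-49,0,0,0,0,0.3,5,-49,0,0,0,0,0.3,5,-49,0,0,0,0,0.3,5,-49,0,0,0,0,0.3,5,-49,0,0,0,0,0.3,5,-49,0,0,0,0]'
python3 -m creep '[0.3,3,0,0,0,0,0,0.3,0,0,0,0,0,0,0.3,0,0,0,0,0,0]'
python3 - <<'E'
from h import *
pic('wrist','w4'); pic('side','side4'); print(robot.observe()['position'])
E
```

```text
time: 17.3
position: [0.4267, 0.3167, 0.2011]
tcp_rot: [180.0, 0.0, 5.9]
wrist_force: [0.7, 0.8, 0.4]
width: 0.0548
grasp_force: 0.0
time: 18.55
position: [0.4774, -0.1748, 0.2003]
tcp_rot: [180.0, -0.1, 5.9]
wrist_force: [0.8, 0.5, 0.1]
width: 0.0557
grasp_force: 0.0
time: 18.92
position: [0.4803, -0.1718, 0.1996]
tcp_rot: [-180.0, -0.0, 6.0]
wrist_force: [0.8, 0.2, 0.5]
width: 0.0554
grasp_force: 0.0
[ 0.48021068 -0.17205303  0.19952034]
```

View pics/w4.png

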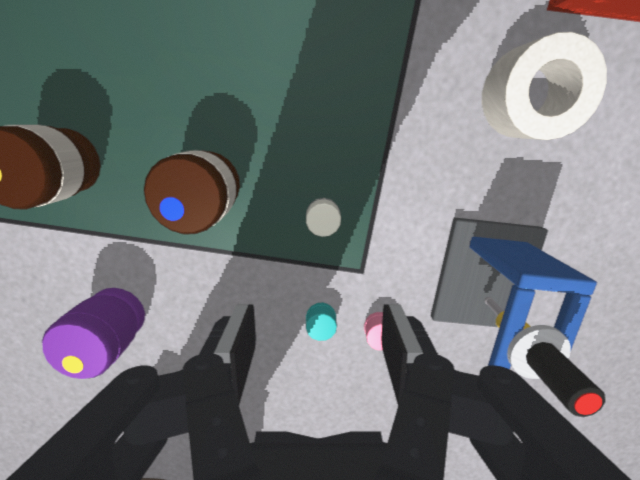

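```bash
python3 - <<'E'
from h import *
c=ld('w4')
for n,p,z in(('st1',(323,213.5),.027),('foot',(456,218),.012),('foot',(547,229),.012),('foot',(432,318),.012),('postL',(471,237),.105),('postR',(596,288),.105),('railLend',(493,366),.105),('blue',(171.5,209),.072),('red',(589,404),.161)): print(n,p2w(c,*p,z).round(4))
E
```

```text
st1 [ 0.4864 -0.1759  0.027 ]
foot [ 0.4917 -0.3019  0.012 ]
foot [ 0.4903 -0.3906  0.012 ]
foot [ 0.3842 -0.3013  0.012 ]
postL [ 0.4993 -0.2763  0.105 ]
postR [ 0.4709 -0.3756  0.105 ]
railLend [ 0.3973 -0.3189  0.105 ]
blue [ 0.4885 -0.0583  0.072 ]
red [ 0.4148 -0.3492  0.161 ]
```

```bash
python3 -m creep '[0.3,4,-5,-55,0,0,0,0.3,0,0,-55,0,0,0,0.3,0,0,-50,0,0,0,0.3,0,0,-35,0,0,0,0.3,0,0,0,0,0,0,-1,0,0,0,0,0,0,-1,0,0,0,0,0,0,-1,0,0,0,0,0,0,-1,0,0,0,0,0,0,-1,0,0,0,0,0,0]' 40
python3 -m creep '[-1,0,0,55,0,0,0,-1,0,0,60,0,0,0,-1,0,0,60,0,0,0,-1,-5,49,0,0,0,0,-1,-5,49,0,0,0,0,-1,-5,49,0,0,0,0,-1,-5,49,0,0,0,0,-1,-5,49,0,0,0,0,-1,-5,49,0,0,0,0,-1,-5,49,0,0,0,0]'
python3 -m creep '[-1,-5,49,0,0,0,0,-1,-5,49,0,0,0,0,-1,-5,49,0,0,0,0,-1,-5,27,0,0,0,0,-1,0,0,0,0,0,0,-1,0,0,0,0,0,0]'
python3 - <<'E'
from h import *
pic('scene','s5');pic('wrist','w5');cv2.imwrite('pics/c5.png',np.hstack([cv2.resize(ld('s5')['color'][150:330,180:540,::-1],(720,360)),]))
E
```

```text
time: 20.27
position: [0.4855, -0.1786, 0.0061]
tcp_rot: [179.9, -0.2, 5.9]
wrist_force: [-0.2, 1.5, 8.5]
width: 0.0304
grasp_force: 40.0
time: 21.52
position: [0.449, 0.1661, 0.1803]
tcp_rot: [180.0, -0.1, 5.9]
wrist_force: [0.1, -0.1, -0.2]
width: 0.0304
grasp_force: 39.8
time: 22.28
position: [0.4294, 0.3378, 0.1796]
tcp_rot: [180.0, -0.0, 5.9]
wrist_force: [1.1, -1.2, -0.6]
width: 0.031
grasp_force: 39.8
```

View pics/c5.png

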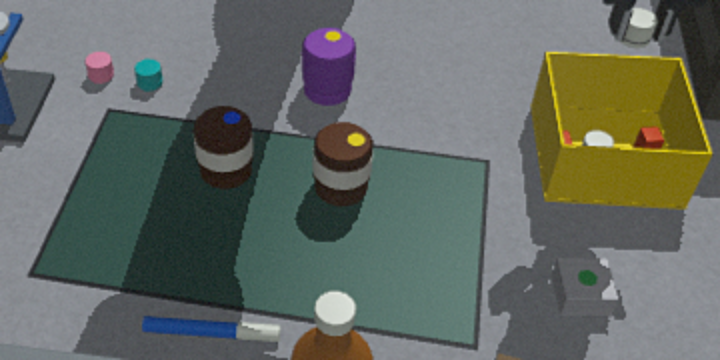

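```bash
python3 -m creep '[-1,-30,0,0,0,0,0,-1,0,0,-55,0,0,0,-1,0,0,-40,0,0,0,-1,0,0,0,0,0,0,0,0,0,0,0,0,0,0,0,0,0,0,0,0,0,0,0,0,0,0,0,0,0,0,60,0,0,0,1,0,0,60,0,0,0,1,0,0,0,0,0,0]'
python3 - <<'E'
from h import *
pic('wrist','w6')
S=pic('scene','s6');D=pic('side','d6')
for n,a,b,lo,hi,z in(('blue',(280,190,310,225),(255,265,295,295),(105,150,40),(130,255,255),.072),('yel',(345,205,370,235),(255,230,290,250),(22,150,50),(32,255,255),.072)):
    x=blobs(S,lo,hi,8,a);y=blobs(D,lo,hi,8,b); print(n,x,y)
    if x and y: print(tri((S,*x[0][0]),(D,*y[0][0])).round(4))
E
```

```text
time: 23.62
position: [0.4011, 0.341, 0.2099]
tcp_rot: [-179.7, -0.5, 5.9]
wrist_force: [0.2, 0.1, 0.2]
width: 0.0773
grasp_force: 0.0
blue [(array([295.4, 208.5]), [292, 206, 8, 6, 42])] [(array([273.8, 281.8]), [269, 279, 11, 7, 58])]
[ 0.489  -0.0597  0.0712]
yel [(array([357.7, 219.3]), [354, 216, 9, 7, 47])] [(array([271.9, 239.4]), [268, 237, 9, 6, 45])]
[0.5026 0.0745 0.0712]
```

View pics/w6.png

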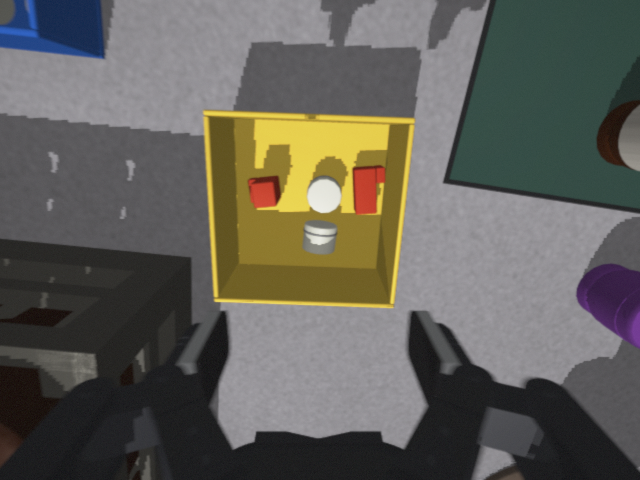

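```bash
python3 -m creep '[1,2,-58,10,0,0,-0.02,1,1,-58,10,0,0,-0.02,1,1,-58,10,0,0,-0.02,1,1,-58,10,0,0,-0.02,1,1,-58,10,0,0,-0.02,1,1,-58,0,0,0,0,1,1,-58,0,0,0,0,1,1,-58,0,0,0,0,1,1,-58,0,0,0,0,1,1,-58,0,0,0,0]'
python3 -m creep '[1,1,-55,0,0,0,0,1,1,-55,0,0,0,0,1,0,0,0,0,0,0,1,0,0,0,0,0,0,1,0,0,0,0,0,0]'
python3 - <<'E'
from h import *
c=pic('wrist','w7');print(robot.observe()['position'],robot.observe()['joint_pos'])
print([(b,p2w(c,*b[0],.161)) for b in blobs(c,(0,150,90),(10,255,255),15)])
E
```

```text
time: 25.02
position: [0.4092, -0.2428, 0.253]
tcp_rot: [-180.0, 0.1, 0.2]
wrist_force: [1.4, 0.2, 0.8]
width: 0.0854
grasp_force: 0.0
time: 25.65
position: [0.4123, -0.3497, 0.2537]
tcp_rot: [-179.9, 0.0, 0.3]
wrist_force: [-0.5, -0.5, -0.7]
width: 0.0853
grasp_force: 0.0
[ 0.4124435  -0.34981127  0.25402394] [ 27.61758789  14.10131456   9.20689046 102.01143801  -2.50581107
  64.1248953  -52.06914315]
[((array([314.2, 244.1]), [303, 233, 24, 23, 436]), array([ 0.41565916, -0.34740195,  0.161     ]))]
```

View pics/w7.png

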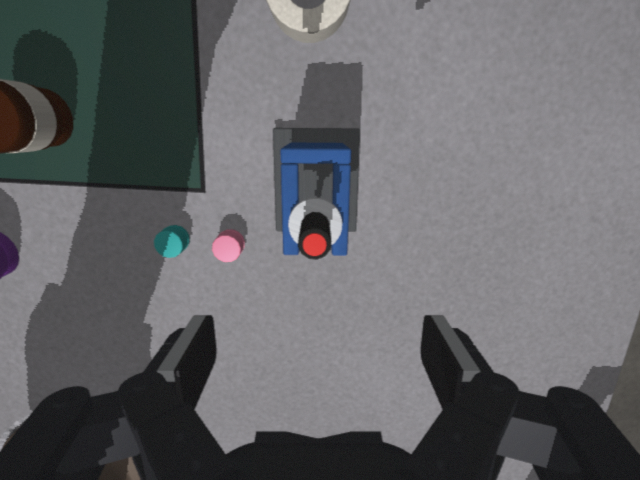

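```bash
python3 -m creep '[1,3,2,-50,0,0,0,1,0,0,-45,0,0,0,1,0,0,-38,0,0,0,1,0,0,0,0,0,0,1,0,0,0,0,0,0]'
python3 -m creep '[-1,0,0,0,0,0,0,-1,0,0,0,0,0,0,-1,0,0,0,0,0,0,-1,0,0,0,0,0,0,-1,0,0,0,0,0,0,-1,0,0,0,0,0,0,-1,0,0,0,0,0,0]' 60
```

```text
time: 26.32
position: [0.416, -0.3494, 0.1228]
tcp_rot: [179.9, -0.1, 0.2]
wrist_force: [0.1, -0.1, 0.8]
width: 0.0854
grasp_force: 0.0
time: 27.2
position: [0.4153, -0.3493, 0.1219]
tcp_rot: [180.0, -0.0, 0.2]
wrist_force: [-1.8, 1.6, 5.6]
width: 0.0229
grasp_force: 58.4
```

```bash
python3 -m creep '[-1,0,0,20,0,0,0,-1,0,0,30,0,0,0,-1,0,0,40,0,0,0,-1,0,0,40,0,0,0,-1,0,0,10,0,0,0,-1,0,0,0,0,0,0,-1,0,0,0,0,0,0]' 100
python3 - <<'E'
from h import *
pic('side','d8');pic('scene','s8');print(robot.observe()['position'],robot.observe()['wrist_force'])
a=cv2.resize(ld('d8')['color'][200:480,150:430,::-1],(400,400));b=cv2.resize(ld('s8')['color'][40:240,80:280,::-1],(400,400));cv2.imwrite('pics/c8.png',np.hstack([a,b]))
E
```

```text
time: 28.08
position: [0.4144, -0.3487, 0.2596]
tcp_rot: [-179.9, 0.1, 0.2]
wrist_force: [-0.5, 1.5, -0.7]
width: 0.0218
grasp_force: 97.9
[ 0.41454531 -0.34881282  0.25977379] [ 1.00883915  1.45248796 -1.23057003]
```

View pics/c8.png

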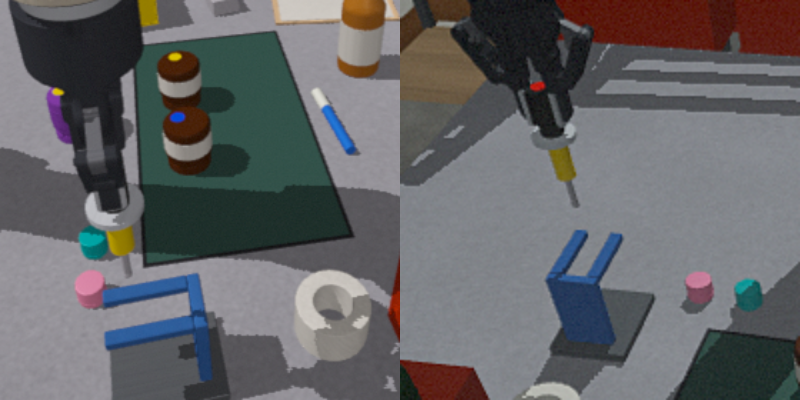

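```bash
python3 - <<'E'
from h import *
print(tri((ld('s8'),167.5,143),(ld('d8'),238.9,393.9)).round(4))
E
python3 -m creep '[-1,17,55,0,0,0,0,-1,17,55,0,0,0,0,-1,17,55,0,0,0,0,-1,17,55,0,0,0,0,-1,17,55,0,0,0,0,-1,17,55,0,0,0,0,-1,17,55,0,0,0,0,-1,17,55,0,0,0,0,-1,17,55,0,0,0,0,-1,17,55,0,0,0,0]'
python3 -m creep '[-1,16,55,0,0,0,0,-1,15,55,0,0,0,0,-1,0,0,0,0,0,0,-1,0,0,0,0,0,0,-1,0,0,-40,0,0,0,-1,0,0,-40,0,0,0,-1,0,0,0,0,0,0,-1,0,0,0,0,0,0]'
python3 - <<'E'
from h import *
S=pic('scene','s9');D=pic('side','d9');pic('wrist','w9')
print(robot.observe()['position'])
a=cv2.resize(S['color'][220:320,420:520,::-1],(400,400),interpolation=2);b=cv2.resize(D['color'][130:230,250:350,::-1],(400,400),interpolation=2);cv2.imwrite('pics/c9.png',np.hstack([a,b]))
E
```

```text
[ 0.4142 -0.3514  0.1567]
time: 29.42
position: [0.5853, 0.2023, 0.2601]
tcp_rot: [180.0, 0.1, 0.1]
wrist_force: [0.4, -0.4, -0.5]
width: 0.0222
grasp_force: 98.0
time: 30.42
position: [0.6171, 0.3101, 0.183]
tcp_rot: [-180.0, -0.1, 0.1]
wrist_force: [0.2, 0.3, -0.4]
width: 0.0222
grasp_force: 98.2
[0.61717419 0.31098514 0.18362306]
```

View pics/c9.png

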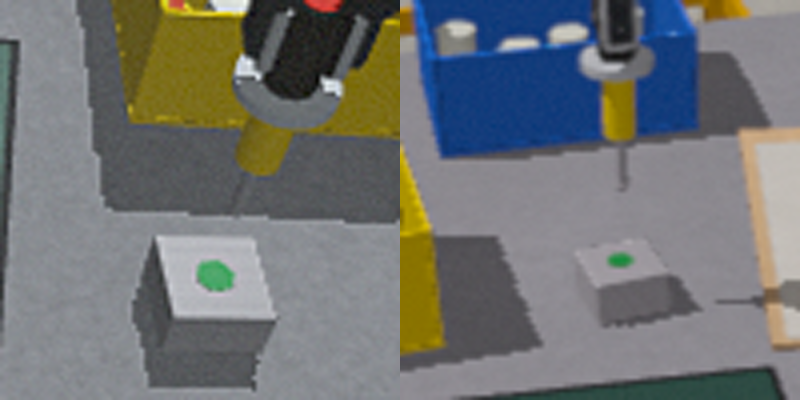

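```bash
python3 - <<'E'
from h import *
print(tri((ld('s9'),479,274),(ld('d9'),306,177)).round(4), tri((ld('s9'),473.6,288.6),(ld('d9'),305,195)).round(4), p2w(ld('w2'),330,10,.03))
E
python3 -m creep '[-1,-1,0,-25,0,0,0,-1,0,0,-14,0,0,0,-1,0,0,-7,0,0,0,-1,0,0,0,0,0,0]'
python3 - <<'E'
from h import *
S=pic('scene','s10');D=pic('side','d10');print(robot.observe()['position'],robot.observe()['wrist_force'])
a=cv2.resize(S['color'][245:305,445:505,::-1],(390,390),interpolation=2);b=cv2.resize(D['color'][165:215,280:330,::-1],(390,390),interpolation=2);cv2.imwrite('pics/c10.png',np.hstack([a,b]))
E
```

```text
[0.6206 0.3091 0.0803] [0.616  0.3114 0.0279] [0.61558959 0.31172029 0.03      ]
time: 31.08
position: [0.6151, 0.3107, 0.1352]
tcp_rot: [180.0, 0.0, 0.2]
wrist_force: [-0.1, 0.5, -1.5]
width: 0.0219
grasp_force: 98.2
[0.61552524 0.3109848  0.13603028] [ 0.29590933 -0.29631772 -0.74120591]
```

View pics/c10.png

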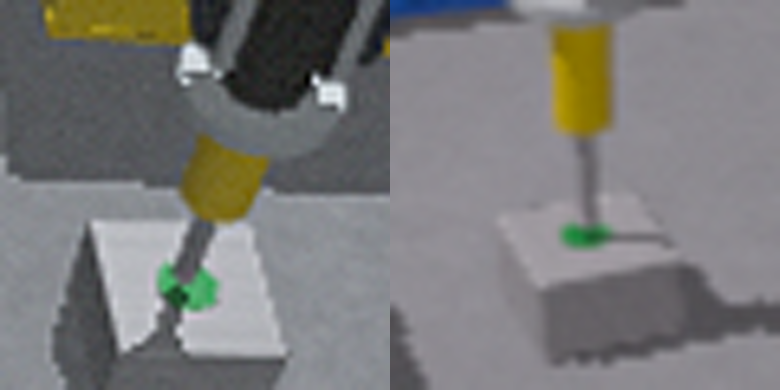

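```bash
python3 -m creep '[-1,-1,2,0,0,0,0,-1,0,0,-2,0,0,0,-1,0,0,-2,0,0,0,-1,0,0,-2,0,0,0,-1,0,0,-2,0,0,0,-1,0,0,-2,0,0,0,-1,0,0,0,0,0,0]'
python3 -m creep '[-1,0,0,0,0,0,0,-1,0,0,0,0,0,0,-1,0,0,0,0,0,0,-1,0,0,0,0,0,0,-1,0,0,0,0,0,0,-1,0,0,0,0,0,0,-1,0,0,0,0,0,0,-1,0,0,0,0,0,0,-1,0,0,0,0,0,0,-1,0,0,0,0,0,0]'
python3 - <<'E'
from h import *
S=pic('scene','s11');D=pic('side','d11')
f=[]
for i in range(10): robot.camera('wrist'); f.append(robot.observe()['wrist_force'][2])
print(robot.observe()['position'],np.mean(f),np.std(f))
a=cv2.resize(S['color'][245:305,445:505,::-1],(390,390),interpolation=2);b=cv2.resize(D['color'][165:215,280:330,::-1],(390,390),interpolation=2);cv2.imwrite('pics/c11.png',np.hstack([a,b]))
E
```

```text
time: 32.05
position: [0.6142, 0.3129, 0.1253]
tcp_rot: [-180.0, -0.0, 0.2]
wrist_force: [-0.0, 0.6, 1.6]
width: 0.022
grasp_force: 98.2
time: 33.3
position: [0.6142, 0.3128, 0.1253]
tcp_rot: [-180.0, -0.0, 0.2]
wrist_force: [-0.4, 0.6, 1.5]
width: 0.0221
grasp_force: 98.2
[0.61411726 0.31278081 0.12531027] 1.3714011579201961 0.4776300704032364
```

View pics/c11.png

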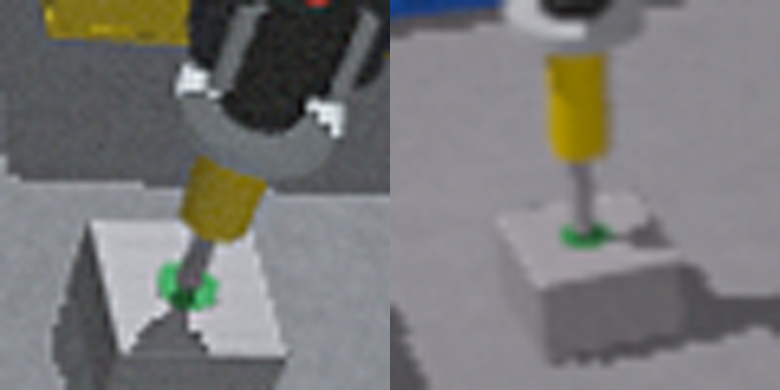

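The tip rests on the green dot and the wrist force change agrees with about 2.6 N. Next is the yellow jar.

```bash
cat >> h.py <<'E'
def dots():
    S=robot.camera('scene');D=robot.camera('side')
    for n,a,b,lo,hi,z in(('blue',(270,180,325,235),(245,255,310,310),(105,140,40),(130,255,255),.072),('yel',(335,195,385,245),(245,222,300,258),(22,150,50),(32,255,255),.072)):
        x=blobs(S,lo,hi,6,a);y=blobs(D,lo,hi,6,b); print(n,[(q[0],q[1][4],p2w(S,*q[0],z)[:2].round(4)) for q in x],[(q[0],q[1][4],p2w(D,*q[0],z)[:2].round(4)) for q in y])
    o=robot.observe();print(o['time'],o['position'],o['wrist_force'])
E
python3 -m creep '[-1,0,0,15,0,0,0,-1,0,0,40,0,0,0,-1,0,0,40,0,0,0,-1,-22,-47,0,0,0,0,-1,-22,-47,0,0,0,0,-1,-22,-47,0,0,0,0,-1,-22,-47,0,0,0,0,-1,-24,-48,0,0,0,0,-1,0,0,0,0,0,0,-1,0,0,0,0,0,0]'
python3 -c "from h import *; dots()"
```

```text
time: 35.15
position: [0.5023, 0.0768, 0.221]
tcp_rot: [-180.0, -0.0, 0.1]
wrist_force: [-0.2, -0.4, -0.3]
width: 0.022
grasp_force: 98.4
blue [(array([295.4, 208.5]), 42, array([ 0.4912, -0.0599]))] [(array([273.8, 281.8]), 60, array([ 0.4882, -0.0594]))]
yel [(array([357.7, 219.3]), 47, array([0.5046, 0.0741]))] [(array([271.9, 239.4]), 45, array([0.502 , 0.0746]))]
35.25 [0.50243149 0.07783321 0.22055606] [ 0.229764    0.38937155 -1.31545157]
```

```bash
python3 -m creep '[-1,-1,-1,-25,0,0,0,-1,0,0,-13,0,0,0,-1,0,0,-4,0,0,0,-1,0,0,-2,0,0,0,-1,0,0,-2,0,0,0,-1,0,0,-2,0,0,0,-1,0,0,-2,0,0,0,-1,0,0,-2,0,0,0,-1,0,0,-1,0,0,0,-1,0,0,0,0,0,0]'
python3 -m creep '[-1,0,0,0,0,0,0,-1,0,0,0,0,0,0,-1,0,0,0,0,0,0,-1,0,0,0,0,0,0,-1,0,0,0,0,0,0,-1,0,0,0,0,0,0,-1,0,0,0,0,0,0,-1,0,0,0,0,0,0,-1,0,0,0,0,0,0,-1,0,0,0,0,0,0]'
python3 - <<'E'
from h import *
f=[]
for i in range(8): robot.camera('wrist'); f.append(robot.observe()['wrist_force'][2])
print(np.mean(f)); dots()
pic('scene','s12');pic('side','d12')
E
```

```text
time: 36.5
position: [0.5014, 0.0758, 0.1674]
tcp_rot: [-180.0, -0.0, 0.2]
wrist_force: [0.0, -0.1, 2.3]
width: 0.0221
grasp_force: 98.5
time: 37.75
position: [0.5012, 0.0757, 0.1673]
tcp_rot: [-180.0, -0.0, 0.2]
wrist_force: [1.3, 1.8, 2.4]
width: 0.0221
grasp_force: 98.5
1.9621983453186735
blue [(array([295.4, 208.3]), 44, array([ 0.4906, -0.06  ]))] [(array([273.7, 281.8]), 59, array([ 0.488 , -0.0593]))]
yel [(array([358.8, 204.1]), 103, array([0.4587, 0.0721])), (array([357.8, 219.9]), 34, array([0.5063, 0.0745]))] [(array([270. , 225.1]), 64, array([0.5048, 0.1285])), (array([272.4, 240. ]), 32, array([0.5028, 0.0722]))]
38.25 [0.50114253 0.07574767 0.16729538] [1.01278007 1.65698639 1.08856121]
```

```bash
python3 - <<'E'
from h import *
for a,b,r in(('s6','s12',(345,208,372,232)),('d6','d12',(262,232,282,248))):
    x0,y0,x1,y1=r
    for f in(a,b):
        h=cv2.cvtColor(ld(f)['color'],cv2.COLOR_RGB2HSV)[y0:y1,x0:x1]; m=cv2.inRange(h,(22,150,50),(32,255,255))
        print(f); [print(''.join('#' if v else '.' for v in row)) for row in m]
E
```

```text
s6
...........................
...........................
...........................
...........................
...........................
...........................
...........................
...........................
............##.............
..........######...........
.........########..........
.........#########.........
.........#########.........
.........########..........
...........#####...........
...........................
...........................
...........................
...........................
...........................
...........................
...........................
...........................
...........................
s12
..........########.........
..........########.........
...........#####...........
...........................
...........................
...........................
...........................
...........................
...........................
..........#....#...........
.........##....##..........
.........###...###.........
.........#########.........
.........########..........
...........#####...........
.
[... 229 characters left out ...]
.....................
d6
....................
....................
....................
....................
....................
........######......
......#########.....
......#########.....
......#########.....
......########......
........####........
....................
....................
....................
....................
....................
d12
....................
....................
....................
....................
....................
............##......
............###.....
......##....###.....
......#########.....
......########......
........####........
....................
....................
....................
....................
....................
```

```bash
python3 -m creep '[-1,0,0,13,0,0,0,-1,0,0,40,0,0,0,-1,-4,-45,0,0,0,0,-1,-5,-45,0,0,0,0,-1,-4,-44,0,0,0,0,-1,0,0,0,0,0,0,-1,0,0,0,0,0,0]'
python3 -c "from h import *; dots()"
```

```text
time: 39.22
position: [0.4877, -0.0579, 0.2205]
tcp_rot: [-180.0, 0.0, 0.1]
wrist_force: [-0.0, 0.6, -0.8]
width: 0.0221
grasp_force: 98.5
blue [(array([295.3, 208.5]), 44, array([ 0.4912, -0.0601]))] [(array([273.7, 281.8]), 59, array([ 0.488 , -0.0593]))]
yel [(array([357.8, 219.4]), 46, array([0.5049, 0.0743]))] [(array([269.4, 238.5]), 204, array([0.4973, 0.079 ]))]
39.325 [ 0.48803863 -0.05703963  0.2203839 ] [-0.1668282   0.41269606 -1.26226066]
```

```bash
python3 -m creep '[-1,0,0,-25,0,0,0,-1,0,0,-13,0,0,0,-1,0,0,-4,0,0,0,-1,0,0,-2,0,0,0,-1,0,0,-2,0,0,0,-1,0,0,-2,0,0,0,-1,0,0,-2,0,0,0,-1,0,0,-2,0,0,0,-1,0,0,-1,0,0,0,-1,0,0,0,0,0,0]'
python3 -m creep '[-1,0,0,0,0,0,0,-1,0,0,0,0,0,0,-1,0,0,0,0,0,0,-1,0,0,0,0,0,0,-1,0,0,0,0,0,0,-1,0,0,0,0,0,0,-1,0,0,0,0,0,0,-1,0,0,0,0,0,0,-1,0,0,0,0,0,0,-1,0,0,0,0,0,0]'
python3 - <<'E'
from h import *
f=[]
for i in range(8): robot.camera('wrist'); f.append(robot.observe()['wrist_force'][2])
print(np.mean(f),robot.observe()['position'])
for n,r in(('scene',(285,200,310,216)),('side',(263,274,286,290))):
    x0,y0,x1,y1=r
    h=cv2.cvtColor(robot.camera(n)['color'],cv2.COLOR_RGB2HSV)[y0:y1,x0:x1]; m=cv2.inRange(h,(105,140,40),(130,255,255))
    [print(''.join('#' if v else '.' for v in row)) for row in m]
E
```

```text
time: 40.58
position: [0.4883, -0.0583, 0.1674]
tcp_rot: [180.0, -0.0, 0.2]
wrist_force: [0.7, 1.2, 2.1]
width: 0.0219
grasp_force: 98.5
time: 41.82
position: [0.4882, -0.0583, 0.1673]
tcp_rot: [180.0, -0.0, 0.2]
wrist_force: [1.6, 0.1, 2.2]
width: 0.022
grasp_force: 98.5
1.5315479051910401 [ 0.48815272 -0.05826455  0.16730413]
.........................
.........................
.........................
.........................
.........................
.........................
............##...........
.......##...###..........
.......##...###..........
.......###.####..........
.......########..........
........#####............
.........................
.........................
.........................
.........................
.......................
.......................
.......................
.......................
.......................
.............##........
.......##....###.......
......###....####......
......####...###.......
......##########.......
.......########........
.........####..........
.......................
.......................
.......................
.......................
```

```bash
python3 -m creep '[-1,0,0,13,0,0,0,-1,0,0,40,0,0,0,-1,18,53,0,0,0,0,-1,18,53,0,0,0,0,-1,18,53,0,0,0,0,-1,18,53,0,0,0,0,-1,18,53,0,0,0,0,-1,18,53,0,0,0,0,-1,18,53,0,0,0,0,-1,0,0,0,0,0,0]'
python3 -m creep '[-1,0,0,0,0,0,0,-1,0,0,-40,0,0,0,-1,0,0,-30,0,0,0,-1,0,0,-12,0,0,0,-1,0,0,0,0,0,0]'
```

```text
time: 43.58
position: [0.6124, 0.3183, 0.2192]
tcp_rot: [-179.9, 0.2, 0.5]
wrist_force: [-0.7, -0.3, -1.4]
width: 0.0216
grasp_force: 98.6
time: 44.2
position: [0.6142, 0.3114, 0.1383]
tcp_rot: [179.9, 0.0, 0.1]
wrist_force: [-0.6, 0.6, -0.4]
width: 0.0224
grasp_force: 98.6
```

```bash
python3 -m creep '[-1,0,1,-3,0,0,0,-1,0,0,-2,0,0,0,-1,0,0,-2,0,0,0,-1,0,0,-2,0,0,0,-1,0,0,-2,0,0,0,-1,0,0,-2,0,0,0,-1,0,0,0,0,0,0]'
python3 -m creep '[-1,0,0,0,0,0,0,-1,0,0,0,0,0,0,-1,0,0,0,0,0,0,-1,0,0,0,0,0,0,-1,0,0,0,0,0,0,-1,0,0,0,0,0,0,-1,0,0,0,0,0,0,-1,0,0,0,0,0,0,-1,0,0,0,0,0,0,-1,0,0,0,0,0,0]'
python3 - <<'E'
from h import *
f=[]
for i in range(8): robot.camera('wrist'); f.append(robot.observe()['wrist_force'][2])
print(np.mean(f),robot.observe()['position'])
for n,r in(('scene',(462,278,486,298)),('side',(294,186,316,202))):
    x0,y0,x1,y1=r
    h=cv2.cvtColor(robot.camera(n)['color'],cv2.COLOR_RGB2HSV)[y0:y1,x0:x1]; m=cv2.inRange(h,(50,100,25),(85,255,255))
    [print(''.join('#' if v else '.' for v in row)) for row in m]
E
```

```text
time: 45.08
position: [0.6143, 0.3139, 0.1254]
tcp_rot: [-180.0, -0.0, 0.2]
wrist_force: [0.9, -0.1, 2.1]
width: 0.022
grasp_force: 98.6
time: 46.32
position: [0.6142, 0.3138, 0.1253]
tcp_rot: [-180.0, -0.0, 0.2]
wrist_force: [0.6, 1.1, 1.5]
width: 0.0219
grasp_force: 98.6
1.807944853267402 [0.61412323 0.31380192 0.12530159]
........................
........................
........................
........................
........................
........................
........................
..........#.............
........###.............
........###.............
........###....#........
........###...##........
........########........
.........#######........
...........###..........
........................
........................
........................
........................
........................
......................
......................
......................
......................
......................
......................
......................
......................
............##........
........######........
..........##..........
......................
......................
......................
......................
......................
```

```bash
python3 -m creep '[-1,0,0,20,0,0,0,-1,0,0,55,0,0,0,-1,0,0,60,0,0,0,-1,-16,-55,0,0,0,0,-1,-16,-55,0,0,0,0,-1,-16,-55,0,0,0,0,-1,-17,-55,0,0,0,0,-1,-17,-55,0,0,0,0,-1,-17,-55,0,0,0,0,-1,-17,-55,0,0,0,0]'
python3 -m creep '[-1,-17,-55,0,0,0,0,-1,-17,-55,0,0,0,0,-1,-17,-55,0,0,0,0,-1,-16,-55,0,0,0,0,-1,-16,-58,0,0,0,0,-1,0,0,0,0,0,0,-1,0,0,0,0,0,0,-1,0,0,0,0,0,0]'
python3 - <<'E'
from h import *
S=pic('scene','s13');D=pic('side','d13');print(robot.observe()['position'])
# compare with pictures at the lifted pose just after taking the probe (s8,d8)
for a,b,r in(('s8','s13',(140,90,200,150)),('d8','d13',(205,330,275,400))):
    x0,y0,x1,y1=r; m=[cv2.inRange(cv2.cvtColor(ld(f)['color'],cv2.COLOR_RGB2HSV)[y0:y1,x0:x1],(20,130,40),(33,255,255)) for f in(a,b)]
    print([np.argwhere(q).mean(0).round(2)[::-1] for q in m],[int((q>0).sum()) for q in m])
E
```

```text
time: 48.08
position: [0.4967, -0.0732, 0.2612]
tcp_rot: [180.0, 0.0, 0.1]
wrist_force: [0.0, -0.3, -0.6]
width: 0.0218
grasp_force: 98.6
time: 49.08
position: [0.4157, -0.3478, 0.2606]
tcp_rot: [-180.0, -0.0, 0.3]
wrist_force: [0.8, 0.2, -1.5]
width: 0.0219
grasp_force: 98.7
[ 0.41569265 -0.34800089  0.26049965]
[array([21.1 , 31.61]), array([21.14, 31.61])] [143, 144]
[array([29.51, 38.65]), array([30.61, 37.44])] [296, 296]
```

```bash
python3 -m creep '[-1,0,-1,-35,0,0,0,-1,0,0,-35,0,0,0,-1,0,0,-25,0,0,0,-1,0,0,-15,0,0,0,-1,0,0,-10,0,0,0,-1,0,0,-8,0,0,0,-1,0,0,-4,0,0,0,-1,0,0,0,0,0,0]'
python3 -m creep '[-1,0,0,-3,0,0,0,-1,0,0,-2,0,0,0,-1,0,0,0,0,0,0,-1,0,0,0,0,0,0]'
```

```text
time: 50.18
position: [0.4152, -0.3503, 0.1284]
tcp_rot: [180.0, -0.0, 0.2]
wrist_force: [-0.2, 0.5, -1.3]
width: 0.0221
grasp_force: 98.7
time: 50.68
position: [0.4152, -0.3503, 0.1234]
tcp_rot: [180.0, -0.0, 0.2]
wrist_force: [-1.0, 0.3, -1.5]
width: 0.0224
grasp_force: 98.7
```

```bash
python3 -m creep '[-1,0,0,-1,0,0,0,-1,0,0,-1,0,0,0,-1,0,0,0,0,0,0,-0.3,0,0,0,0,0,0,-0.2,0,0,0,0,0,0,0,0,0,0,0,0,0,1,0,0,0,0,0,0,1,0,0,0,0,0,0,1,0,0,0,0,0,0,1,0,0,0,0,0,0]' 20
python3 -m creep '[1,0,0,30,0,0,0,1,0,0,50,0,0,0,1,0,0,50,0,0,0,1,0,50,0,0,0,0,1,0,50,0,0,0,0,1,0,50,0,0,0,0,1,0,50,0,0,0,0,1,0,0,0,0,0,0,1,0,0,0,0,0,0]'
python3 - <<'E'
from h import *
S=pic('scene','s14');D=pic('side','d14')
ref={'s':'scene0','d':'side0'}
for a,b,r in(('scene0','s14',(150,130,190,175)),('side0','d14',(220,375,270,470))):
    x0,y0,x1,y1=r
    for lo,hi in(((0,150,60),(10,255,255)),((20,130,40),(33,255,255))):
        m=[cv2.inRange(cv2.cvtColor(ld(f)['color'],cv2.COLOR_RGB2HSV)[y0:y1,x0:x1],lo,hi) for f in(a,b)]
        print(b,[np.argwhere(q).mean(0).round(2)[::-1] for q in m],[int((q>0).sum()) for q in m])
for a,b in(('scene0','s14'),('side0','d14')):
    d=cv2.absdiff(ld(a)['color'],ld(b)['color']).max(2); n,l,s,c=cv2.connectedComponentsWithStats((cv2.medianBlur(d,5)>50).astype(np.uint8)); print(b,[s[i].tolist() for i in range(1,n) if s[i][4]>25])
u=blobs(S,(0,150,60),(10,255,255),8,(150,130,190,160));v=blobs(D,(0,150,60),(10,255,255),8,(220,370,270,410)); print(tri((S,*u[0][0]),(D,*v[0][0])))
dots()
E
```

```text
time: 51.92
position: [0.4152, -0.3503, 0.1213]
tcp_rot: [180.0, -0.0, 0.2]
wrist_force: [-0.4, 0.6, 0.6]
width: 0.0854
grasp_force: 0.0
time: 53.05
position: [0.4152, -0.1508, 0.2515]
tcp_rot: [180.0, -0.0, 0.2]
wrist_force: [-0.1, -0.1, 0.6]
width: 0.0857
grasp_force: 0.0
s14 [array([17.73, 12.  ]), array([16.57, 11.82])] [26, 28]
s14 [array([24.62, 41.12]), array([24.  , 40.96])] [16, 27]
d14 [array([19.67, 14.34]), array([19.79, 16.72])] [144, 148]
d14 [array([29. , 66.5]), array([28.91, 67.55])] [24, 55]
s14 [[41, 0, 79, 63, 2366], [214, 11, 59, 68, 2173], [379, 15, 4, 19, 44], [377, 42, 5, 12, 34], [206, 51, 12, 26, 191], [261, 56, 26, 35, 368], [208, 79, 20, 11, 131], [221, 91, 10, 15, 83], [273, 96, 7, 12, 60], [288, 131, 21, 22, 108], [347, 148, 9, 16, 79], [130, 160, 157, 164, 6243], [165, 172, 16, 9, 60], [228, 178, 7, 6, 26], [268, 183, 47, 26, 422], [27, 185, 74, 33, 1052], [489, 200, 17, 19, 234], [470, 202, 17, 22, 295], [239, 211, 15, 18, 195], [217, 256, 15, 22, 258], [282, 259, 15, 13, 153], [378, 277, 25, 24, 462], [105, 344, 34, 57, 822]]
d14 [[168, 0, 69, 249, 9012], [161, 82, 16, 12, 157], [164, 107, 21, 21, 205], [0, 179, 7, 14, 70], [4, 215, 16, 20, 212], [311, 224, 13, 20, 195], [326, 284, 17, 20, 274], [107, 298, 54, 8, 239], [188, 319, 60, 31, 1009], [137, 324, 318, 156, 14238], [346, 331, 27, 24, 472], [271, 341, 19, 24, 388], [56, 361, 64, 11, 432], [234, 393, 13, 6, 41], [238, 420, 14, 5, 38], [234, 425, 26, 11, 120]]
[ 0.41575456 -0.35169     0.16090462]
blue [(array([295.3, 208.5]), 44, array([ 0.4912, -0.0601]))] [(array([273.7, 281.8]), 59, array([ 0.488 , -0.0593]))]
yel [(array([357.7, 219.3]), 47, array([0.5046, 0.0741]))] [(array([272. , 239.4]), 46, array([0.5022, 0.0745]))]
53.25 [ 0.41503029 -0.15136723  0.25119977] [0.6809146  0.16881288 1.38904747]
```

```bash
python3 - <<'E'
from h import *
d=cv2.absdiff(ld('s6')['color'],ld('s14')['color']).max(2)[165:260,440:545]; n=int((cv2.medianBlur(d,3)>50).sum()); print('bin change px',n)
if n<200: print(robot.finish_job())
E
```

```text
bin change px 346
```

```bash
python3 - <<'E'
from h import *
for f in('s6','s14'):
    c=ld(f); r=(440,165,545,260)
    print(f,[(b[0],b[1][4]) for b in blobs(c,(0,150,60),(10,255,255),6,r)],[(b[0],b[1][4]) for b in blobs(c,(0,0,120),(179,70,255),6,r)])
E
```

```text
s6 [(array([463.4, 218.4]), 18), (array([504.2, 218.9]), 114)] [(array([467.3, 175.5]), 1100), (array([478. , 213.4]), 234), (array([440.8, 247.1]), 72), (array([533.3, 254.2]), 238)]
s14 [(array([496.2, 209.8]), 227), (array([463.5, 218.3]), 19)] [(array([467.3, 175.5]), 1101), (array([477.8, 207.3]), 66), (array([478.8, 218.8]), 104), (array([440.8, 247.1]), 72), (array([533.3, 254.2]), 238)]
```

```bash
python3 - <<'E'
from h import *
c=ld('s14'); print(p2w(c,496.2,209.8,.03),p2w(c,463.5,218.3,.03)); 
print(robot.finish_job())
E
```

```text
[0.3890637  0.37699015 0.03      ] [0.426807   0.30285746 0.03      ]
the job is handed in; nothing more can be done
None
```

The job is handed in, but no verdict came back, and I viewed 15 pictures against the limit of 14: by my measurements all four scrap pieces are in the bin (one chip had shifted inside it), green, yellow, blue and green were each pressed for over two seconds at about 3 N (red and white jars absent), and the probe hangs in its stand about 3 mm from where it started, with neither jar's dot having moved; I did not measure the roll, marker and bottle at the end.

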